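# Press the glued ribbon cartons

## Robot

A 7-joint arm with a two-finger parallel gripper is mounted at the origin on the work surface. World frame = base frame: x ahead of the robot, y to its left, z up, the work surface at z = 0. Lengths are in m, angles in rad, forces in N, time in s.
With the tool pointing down it reaches from about 0.4 to 0.85 m from the base axis. Payload 4.5 kg.
Tool frame: the origin (TCP) lies midway between the tips of the shut fingers; the grasp point (between the pads) lies 19 mm behind it; z points along the fingers, y is the line along which they close (so a half turn about z gives the same grasp; the last joint's range is limited). The gripper opens to 88 mm and grips with 3 to 60 N. Pads are 18 mm wide; open, the fingers measure 123 mm over their backs; the gripper's body (75 mm by 187 mm) begins 45 mm behind the grasp point.
Start: joints at [-1.076, 0.689, -0.195, 1.565, 0.157, 0.902, -0.215], TCP at [0.278, 0.56, 0.239] pointing down, gripper open.
Joint ranges: [-3.01, 3.01], [-0.46, 2.08], [-1.47, 1.51], [0.13, 2.56], [-1, 4.14], [0.04, 2.09], [-2.66, 2.66]. Speed limits (rad/s): [2.57, 2.57, 3.14, 3.14, 3.14, 3.14, 3.14].

## Interface

Orientations are given as a unit quaternion [x, y, z, w].
In Python, from plant import r gives the robot as it stands.
- The arm moves only by the tool move_arm, never from a script. Its argument "targets" is a list that holds one entry, the list of rows, each a list of 7 numbers: the opening, from 0 (shut) to 1 (fully open), then the shift along the tool's x, y, z in mm, then the turn, a rotation vector about the tool's x, y, z in degrees. In form: [[[claw, dx, dy, dz, ax, ay, az], ...]]. A call has 1 to 10 rows; each row is the pose to reach, as a shift and turn from the pose commanded when the call began, along the tool's axes at that moment; what a row does not reach only later rows make up. A row lasts 1/8 s, in which the tool goes at most 62.5 mm and 10.7 degrees, less where a joint would pass 70% of its speed; a pose out of reach is approached as far as the arm can. A call with a gripper value outside its range is refused whole. The fingers move at their own pace and stop on an object; "newtons" is the grip in N (left out, the last holds). Time passes only in rows, so rows that repeat a pose let the fingers close. It gives the time, the measured TCP pose, the force, the opening and the grip force at its end, in the units of the state.
- r.get_state(): the state, without advancing time (a new reading comes with each control period).
- r.snapshot(name): name is "side" or "top" or "wrist"; returns the picture (384x512x3 uint8, red, green, blue); there is no depth.
- r.camera_info(name): a dict with "fx", "fy", "cx", "cy" (pixels), "R" (3x3) and "t" (3): a world point X has camera coordinates R X + t. Camera axes: x right, y down, z forward; pixel columns grow to the right and rows downward; lengths in m; the calibration is good to about 2 mm. The wrist camera is an equidistant fisheye: a pixel r from the principal point sees the ray r / f radians off the axis. A picture is of the moment at which its call begins: read the wrist's pose just before it. camera_info takes no time and is no camera call; for the wrist camera it gives the pose at the moment of the call.
- r.finish_job(): hands the job in; it is judged then, once.
The state is a dict: "clock": time; "q": joint angles; "qd": joint speeds; "joint_torque": joint torques, N m; "tool_pos": TCP position; "eef_rot": TCP orientation; "contact_force": force on the tool from outside, world axes, zero at the start; "moment": the same for the moment, N m; "opening": opening from 0.0 (shut) to 1.0 (fully open); "finger_force": force on a finger pad.
Only numpy, scipy, OpenCV 4.12 (cv2) and the standard library are available. Lean on these libraries where they do the work, as an engineer would, in place of code of your own. Each camera call takes 0.05 s, during which the arm holds its last target. There are 200 camera calls.

## Task

The lids of the flat ribbon cartons have just been glued and need pressing: first clear the two empty bobbins off the wooden pressing board into the metal bin, then stack all the flat cartons into one square pile in the middle of the board, edges flush with each other and long sides along the board's long side. When all are stacked, set the steel press weight flat and centred on top of the pile, lengthwise like the cartons, and leave the other things on the bench where they are.

Things in the scene. Friction and masses are not known exactly. Their poses are not given: they have to be found in the camera images.
- board: fixed dark wooden pressing board, 160 mm (its x) by 104 mm (its y) by 12 mm thick, with a thin white outline 118 by 68 mm drawn in its middle; origin at the centre of its underside; its place and yaw vary
- board_top (a point): centre of the board's upper face, 12 mm above the bench; x along the board's long side
- bin: fixed shallow open aluminium bin for empty bobbins, outside 190 mm (its x) by 110 mm (its y) by 30 mm high, walls and floor 5 mm thick; origin at the centre of its underside; its place and yaw vary
- bobbin0: empty ribbon bobbin: two white disc flanges 60 mm in diameter and 10 mm thick on a brown hub 36 mm in diameter, 60 mm tall overall, 60 g; origin at the centre of its underside, z along its axis; starts upright on the pressing board
- bobbin1: empty ribbon bobbin: two white disc flanges 60 mm in diameter and 10 mm thick on a brown hub 36 mm in diameter, 60 mm tall overall, 60 g; origin at the centre of its underside, z along its axis; starts upright on the pressing board
- carton0: flat, rigid, closed ribbon carton in plain brown cardboard, 110 mm (its x) by 60 mm (its y) by 24 mm high, about 90 g; origin at the centre of its underside; three to five identical cartons are on the bench, this one may be absent
- carton1: flat, rigid, closed ribbon carton in plain brown cardboard, 110 mm (its x) by 60 mm (its y) by 24 mm high, about 90 g; origin at the centre of its underside; three to five identical cartons are on the bench, this one may be absent
- carton2: flat, rigid, closed ribbon carton in plain brown cardboard, 110 mm (its x) by 60 mm (its y) by 24 mm high, about 90 g; origin at the centre of its underside; three to five identical cartons are on the bench, this one may be absent
- carton3: flat, rigid, closed ribbon carton in plain brown cardboard, 110 mm (its x) by 60 mm (its y) by 24 mm high, about 90 g; origin at the centre of its underside; three to five identical cartons are on the bench, this one may be absent
- carton4: flat, rigid, closed ribbon carton in plain brown cardboard, 110 mm (its x) by 60 mm (its y) by 24 mm high, about 90 g; origin at the centre of its underside; three to five identical cartons are on the bench, this one may be absent
- weight: steel press weight: a bright slab 104 mm (its x) by 56 mm (its y) by 14 mm high with a dark upright grip rib along its middle, 80 mm (x) by 18 mm (y), from 14 to 44 mm above the underside; about 0.75 kg; origin at the centre of its underside
- sealer: bystander: black ribbon sealer box, 100 by 180 by 40 mm, with two brass posts, at the far side of the bench; leave alone
- reels: bystander: pile of white reels 160 mm in diameter, 75 mm high, at the far side of the bench; leave alone

How it is judged:
By the outcome, as a careful person would: the job done as asked, in the order asked, and still so for the second after the job is handed in, with the robot touching nothing.
Of carton0, carton1, carton2, carton3, carton4 only 3 to 5 are there at a start; the rules pass over those that are not, and their reading is None.
At some moment in a run one of carton0, carton1, carton2, carton3, carton4, bobbin0, bobbin1 may be knocked a few centimetres aside while the robot is not near it.
Once in a run the grip may slacken for a moment while it holds something.
It also fails if it takes over 210 s, if anything falls off the work surface, if the arm or the gripper's body presses on something with over 40 N, if the wrist force passes 120 N, or if a joint passes its speed limit or range.

## Working session

There is one attempt and no reset: what is moved stays moved. The work goes in short steps, Python scripts to look and compute and a tool call to move; the robot and the scene stay as the last step left them, time stands still between calls to the robot, and variables do not carry over. Pictures are saved under pics/ and viewed, at most 14 in all, crops included, and the job is handed in when it is done.

Besides the shell and the picture viewer there is one more tool, called by a JSON object that holds its "op" and its "data", one argument or row to a line. move_arm: Moves the arm, as the interface text tells. Its arguments: {"type":"object","properties":{"targets":{"type":"array","items":{"type":"array","items":{"type":"array","items":{"type":"number"}}}},"newtons":{"type":"number"}},"required":["targets"]}

```bash
ls; mkdir -p pics; python3 - <<'E'
from plant import r
import cv2,numpy as np
s=r.get_state();print({k:np.round(v,3).tolist() for k,v in s.items()})
for n in("top","side"):
    c=r.camera_info(n);print(n,{k:np.round(v,3).tolist() for k,v in c.items()})
    im=r.snapshot(n);cv2.imwrite(f"pics/{n}0.png",cv2.resize(im[:,:,::-1],(800,600),interpolation=cv2.INTER_CUBIC))
E
```

```text
pics
{'clock': 0.0, 'q': [-1.076, 0.69, -0.195, 1.566, 0.157, 0.903, -0.215], 'qd': [0.002, -0.002, 0.001, -0.0, 0.0, 0.0, -0.002], 'joint_torque': [0.001, -52.756, -1.267, -15.343, -0.053, 0.007, 0.0], 'tool_pos': [0.278, 0.559, 0.238], 'eef_rot': [0.228, 0.974, -0.001, -0.0], 'contact_force': [0.503, 0.134, 0.265], 'moment': [0.06, 0.026, -0.043], 'finger_force': 0.0, 'opening': 0.996}
top {'fx': 403.144, 'fy': 403.144, 'cx': 253.033, 'cy': 188.552, 'R': [[-0.144, -0.99, -0.004], [-0.966, 0.141, -0.216], [0.215, -0.027, -0.976]], 't': [0.079, 0.601, 0.967]}
side {'fx': 385.436, 'fy': 385.436, 'cx': 256.539, 'cy': 191.685, 'R': [[0.912, -0.411, -0.015], [-0.25, -0.526, -0.813], [0.326, 0.745, -0.582]], 't': [-0.571, 0.194, 1.069]}
```

View pics/top0.png

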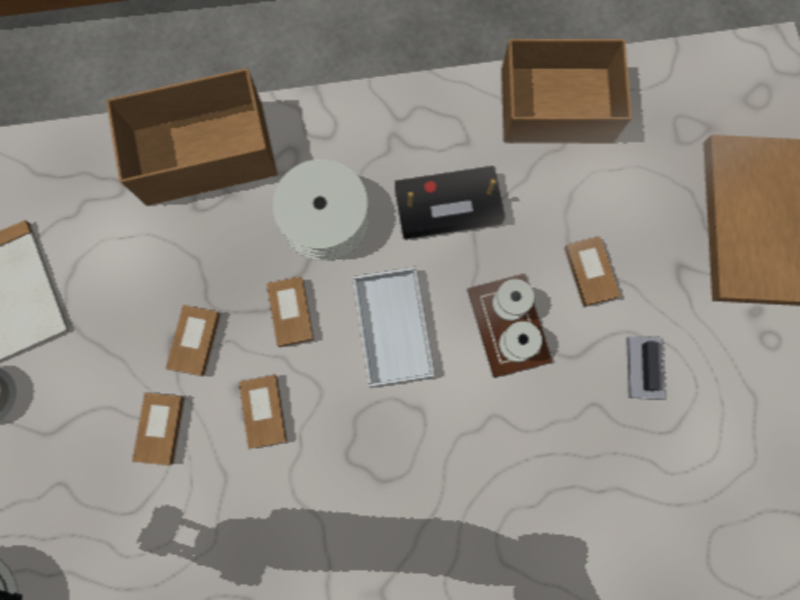

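View pics/side0.png

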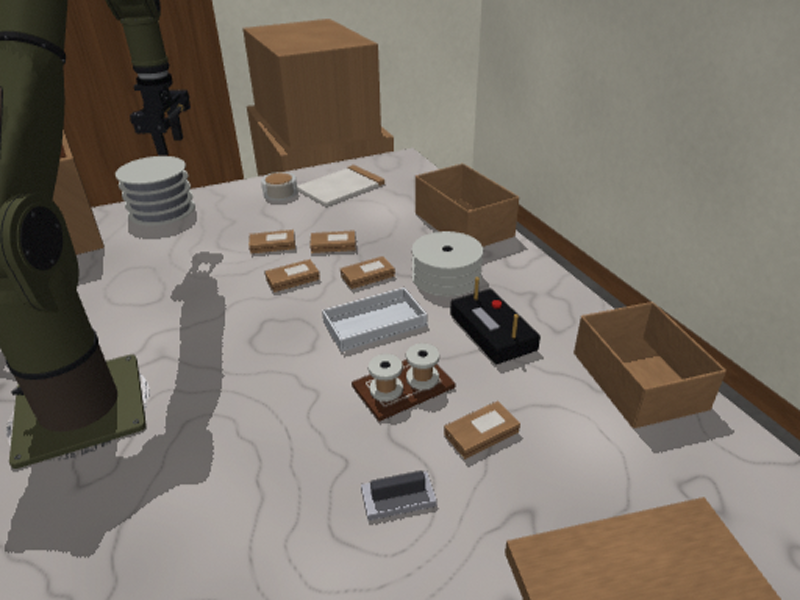

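Top view (800-px scale): five cartons at (193,340), (290,311), (159,428), (263,411), (594,270), bin (395,327), board (510,325) with two bobbins at (516,297) and (521,340), weight (646,367). The side view confirms this. Next I'll fit box silhouettes.

```bash
cat > h.py <<'E'
from plant import r
import cv2,numpy as np
from scipy.optimize import minimize
from scipy.spatial.transform import Rotation as Ro
def proj(P,c,fish=False):
    p=np.asarray(P,float)@np.array(c["R"]).T+np.array(c["t"])
    if fish:
        rho=np.hypot(p[:,0],p[:,1])+1e-12; k=np.arctan2(rho,p[:,2])/rho
        return np.c_[c["fx"]*p[:,0]*k+c["cx"],c["fy"]*p[:,1]*k+c["cy"]]
    return np.c_[c["fx"]*p[:,0]/p[:,2]+c["cx"],c["fy"]*p[:,1]/p[:,2]+c["cy"]]
def unproj(uv,z,c,fish=False):
    x=(np.asarray(uv,float)-[c["cx"],c["cy"]])/[c["fx"],c["fy"]]
    if fish: a=np.hypot(*x); d=np.r_[x*np.sin(a)/(a+1e-12),np.cos(a)]
    else: d=np.r_[x,1]
    R=np.array(c["R"]);C=-R.T@np.array(c["t"]);d=R.T@d
    return (C+d*(z-C[2])/d[2])[:2]
def box(x,y,yaw,L,W,z0,z1,n=9):
    e=np.linspace(-.5,.5,n);o=np.ones(n)*.5
    b=np.r_[np.c_[e,o],np.c_[o,e],np.c_[e,-o],np.c_[-o,e]]*[L,W]
    b=b@np.array([[np.cos(yaw),np.sin(yaw)],[-np.sin(yaw),np.cos(yaw)]])+[x,y]
    return np.r_[np.c_[b,np.full(len(b),z0)],np.c_[b,np.full(len(b),z1)]]
def fit(mask,c,L,W,z0,z1,p0,fish=False,S=8):
    "fit silhouette of a box to a mask; returns x,y,yaw(deg),IoU"
    u=proj(box(*p0,L,W,z0,z1),c,fish); lo=np.maximum(u.min(0).astype(int)-15,0); hi=u.max(0).astype(int)+15
    m=cv2.resize(mask[lo[1]:hi[1],lo[0]:hi[0]].astype(np.float32),None,fx=S,fy=S,interpolation=cv2.INTER_LINEAR)>.5
    def f(q):
        u=(proj(box(q[0],q[1],q[2],L,W,z0,z1),c,fish)-lo+.5)*S-.5
        k=np.zeros(m.shape,np.uint8);cv2.fillConvexPoly(k,cv2.convexHull(np.round(u).astype(np.int32)),1)
        k=k>0;return 1-(k&m).sum()/((k|m).sum()+1)
    best=None;q=np.array(p0,float)
    for s in (.015,.006,.003):
        sim=np.array([q,q+[s,0,0],q+[0,s,0],q+[0,0,10*s]])
        b=minimize(f,q,method="Nelder-Mead",options=dict(initial_simplex=sim,xatol=1e-5,fatol=1e-5));q=b.x
    return np.round([q[0],q[1],np.degrees(q[2]),1-b.fun],4)
def brown(im):
    h=cv2.cvtColor(im,cv2.COLOR_RGB2HSV)
    m=((h[:,:,1]>90)&(h[:,:,0]<20)&(h[:,:,2]>75)).astype(np.uint8)
    cs,_=cv2.findContours(m,cv2.RETR_EXTERNAL,cv2.CHAIN_APPROX_NONE)
    o=np.zeros_like(m)
    for k in cs:
        if cv2.contourArea(k)>200: cv2.fillPoly(o,[cv2.convexHull(k)],1)
    return o
def go(x,y,z,yaw):
    "delta in tool frame (mm, deg) from the measured pose to TCP (x,y,z), tool y axis along direction yaw+90deg (mod 180)"
    s=r.get_state();R0=Ro.from_quat(s["eef_rot"]);best=None
    for k in(0,180):
        a=np.radians(yaw+k);X=[np.cos(a),np.sin(a),0];Z=[0,0,-1];Y=np.cross(Z,X)
        rv=(R0.inv()*Ro.from_matrix(np.c_[X,Y,Z])).as_rotvec(degrees=True)
        if best is None or np.linalg.norm(rv)<np.linalg.norm(best): best=rv
    d=R0.inv().apply(np.array([x,y,z])-s["tool_pos"])*1000
    print("go",np.round(np.r_[d,best],1).tolist(),"t",round(s["clock"],2))
E
python3 - <<'E'
from h import *
im=cv2.imread("pics/top0.png")[:,:,::-1]
im=r.snapshot("top");np.save("top.npy",im);c=r.camera_info("top")
b=brown(im);s=1.5625
for k,(u,v,yw) in enumerate([(193,340,0),(290,311,0),(159,428,0),(263,411,0),(594,270,0)]):
    xy=unproj((u/s,v/s),.012,c)
    print("carton",k,max((fit(b,c,.11,.06,0,.024,(*xy,np.radians(a))) for a in(-10,10,25)),key=lambda q:q[3]))
h=cv2.cvtColor(im,cv2.COLOR_RGB2HSV)
for (u,v),z in [((516,297),.072),((521,340),.072),((395,327),.03),((510,325),.012),((646,367),.014)]:
    print(unproj((u/s,v/s),z,c), h[int(v/s),int(u/s)])
# enlarged crop of board/bin/weight
cv2.imwrite("pics/crop.png",cv2.resize(im[165:260,220:440,::-1],(792,342),interpolation=cv2.INTER_CUBIC))
E
```

```text
carton 0 [  0.5901   0.3437 -18.935    0.8842]
carton 1 [0.6161 0.1741 3.4333 0.9628]
carton 2 [  0.4524   0.4121 -12.1298   0.8625]
carton 3 [0.4542 0.2375 3.0181 0.9583]
carton 4 [ 0.6106 -0.354   6.0503  0.8943]
[ 0.57257018 -0.20185096] [15  9 58]
[ 0.50203469 -0.19675501] [105  23  22]
[ 0.55907642 -0.00077427] [102  13 190]
[ 0.53717804 -0.19595607] [ 16  42 114]
[ 0.43368108 -0.40823074] [120  30  34]
```

View pics/crop.png

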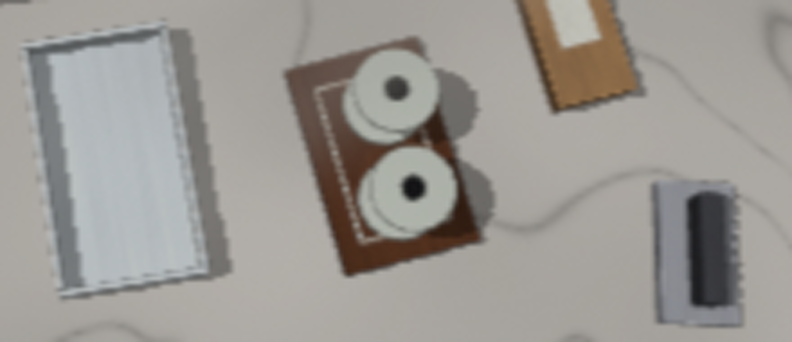

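Crop (3.6x, offset 220,165): bobbin tops (397,89) and (412,189); board corners (288,73), (417,38), (483,241), (347,275); bin rim (24,46), (164,25), (207,273), (61,296); weight slab (655,185), (735,182), (742,323), (657,323).

```bash
python3 - <<'E'
from h import *
c=r.camera_info("top")
f=lambda u,v,z:unproj((u/3.6-.36+220,v/3.6-.36+165),z,c)
def quad(n,P,z):
    q=np.array([f(*p,z) for p in P]);m=q.mean(0)
    e=[np.linalg.norm(q[i]-q[(i+1)%4]) for i in range(4)]
    d=(q[0]-q[3])+(q[1]-q[2]);print(n,m.round(4),"yaw",np.degrees(np.arctan2(d[1],d[0])).round(1),np.round(e,4))
quad("board",[(288,73),(417,38),(483,241),(347,275)],.012)
quad("bin",[(24,46),(164,25),(207,273),(61,296)],.03)
quad("weight",[(655,185),(735,182),(742,323),(657,323)],.014)
a,b=f(397,89,.072),f(412,189,.072);print("bob",a.round(4),b.round(4),np.linalg.norm(a-b))
go(*b,.16,12)
E
```

```text
board [ 0.538  -0.1954] yaw 6.6 [0.1016 0.1588 0.1033 0.156 ]
bin [0.5619 0.003 ] yaw 0.8 [0.1052 0.1861 0.1057 0.1863]
weight [ 0.434 -0.408] yaw -11.3 [0.059  0.1027 0.0612 0.1006]
bob [ 0.5745 -0.2014] [ 0.5029 -0.1986] 0.07163706904945912
go [-538.7, -578.7, 79.0, -0.1, -0.0, -38.4] t 0.15
```

```bash
python3 - <<'E'
from h import *
go(.52,.2,.2,3)
go(.5029,-.1986,.18,3)
E
```

```text
go [-376.8, -214.2, 38.4, -0.1, -0.0, -29.4] t 0.15
go [-538.6, -578.8, 59.0, -0.1, -0.0, -29.4] t 0.15
```

{"op": "move_arm", "data": {
  "targets": [
    [[1,-63,-36,6,0,0,-5],[1,-126,-71,13,0,0,-10],[1,-188,-107,19,0,0,-15],[1,-251,-143,26,0,0,-20],[1,-314,-178,32,0,0,-25],[1,-377,-214,38,0,0,-29.4],[1,-404,-275,42,0,0,-29.4],[1,-431,-335,46,0,0,-29.4],[1,-458,-396,50,0,0,-29.4],[1,-485,-457,54,0,0,-29.4]]
  ]
}}

```text
clock: 1.4
tool_pos: [0.5099, 0.0011, 0.1887]
eef_rot: [-0.026, 1.0, 0.0, 0.0]
contact_force: [0.4, -0.6, 0.9]
opening: 1.001
finger_force: 0.0
```

```bash
python3 - <<'E'
from h import *
go(.5029,-.1986,.18,3)
E
```

```text
go [17.4, -199.0, 8.7, 0.0, 0.0, -0.0] t 1.4
```

{"op": "move_arm", "data": {
  "targets": [
    [[1,4,-45,2,0,0,0],[1,9,-90,5,0,0,0],[1,13,-133,5,0,0,0],[1,13,-133,5,0,0,0],[1,13,-133,5,0,0,0],[1,13,-133,5,0,0,0]]
  ]
}}

```text
clock: 2.15
tool_pos: [0.5041, -0.1285, 0.184]
eef_rot: [-0.028, 1.0, 0.0, 0.0]
contact_force: [0.4, 0.3, 0.8]
opening: 1.001
finger_force: 0.0
```

```bash
python3 - <<'E'
from h import *
go(.5029,-.1986,.18,3)
c=r.camera_info("wrist");print({k:np.round(v,3).tolist() for k,v in c.items()})
im=r.snapshot("wrist");np.save("w.npy",im);cv2.imwrite("pics/w0.png",im[:,:,::-1])
for P in([.5029,-.1986,.072],[.5745,-.2014,.072],[.538,-.1954,.012]):print(proj([P],c,True))
E
```

```text
go [5.1, -69.9, 4.0, 0.1, 0.0, 0.2] t 2.15
{'fx': 297.319, 'fy': 297.319, 'cx': 253.075, 'cy': 190.595, 'R': [[-0.054, 0.999, 0.001], [0.954, 0.051, 0.296], [0.295, 0.017, -0.955]], 't': [0.154, -0.499, 0.191]}
[[175.61209387 181.64258375]]
[[175.64054764 250.06228201]]
[[191.7822474  197.29598639]]
```

View pics/w0.png

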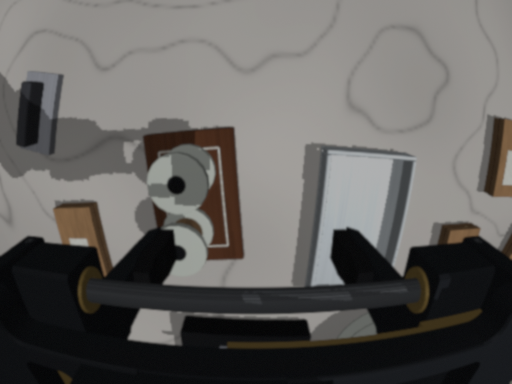

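Wrist view: bobbin holes at (176,185) and (178,253), within 3 px of prediction, so the top-camera estimates are good.

{"op": "move_arm", "data": {
  "targets": [
    [[1,5,-40,2,0,0,0],[1,5,-70,4,0,0,0],[1,5,-70,4,0,0,0],[1,5,-70,50,0,0,0],[1,5,-70,100,0,0,0],[1,5,-70,137,0,0,0],[1,5,-70,137,0,0,0],[0.3,5,-70,137,0,0,0],[0.3,5,-70,137,0,0,0],[0.3,5,-70,137,0,0,0]]
  ],
  "newtons": 20
}}

```text
clock: 3.45
tool_pos: [0.5032, -0.2007, 0.0482]
eef_rot: [-0.026, 1.0, -0.0, 0.001]
contact_force: [0.3, -0.4, 0.1]
opening: 0.677
finger_force: 0.3
```

```bash
python3 - <<'E'
from h import *
print(r.get_state()["finger_force"],r.get_state()["opening"])
go(.5179,.003,.15,3); go(.5179,.003,.041,3)
E
```

```text
0.25668487069197 0.677452524564523
go [-25.5, 202.6, -101.9, -0.0, 0.1, -0.0] t 3.45
go [-25.2, 202.6, 7.1, -0.0, 0.1, -0.0] t 3.45
```

{"op": "move_arm", "data": {
  "targets": [
    [[0.3,0,0,0,0,0,0],[0.3,0,0,-50,0,0,0],[0.3,0,0,-75,0,0,0],[0.3,-8,55,-75,0,0,0],[0.3,-16,110,-75,0,0,0],[0.3,-25,165,-75,0,0,0],[0.3,-25,203,-75,0,0,0],[0.3,-25,203,-75,0,0,0],[0.3,-25,203,-40,0,0,0],[0.3,-25,203,0,0,0,0]]
  ],
  "newtons": 25
}}

```text
clock: 4.7
tool_pos: [0.5177, 0.0019, 0.0469]
eef_rot: [-0.025, 1.0, -0.0, 0.001]
contact_force: [-0.1, -0.6, -0.6]
opening: 0.663
finger_force: 25.0
```

```bash
python3 - <<'E'
from h import *
go(.5179,.003,.042,3)
E
```

```text
go [-0.2, 1.1, 4.9, -0.0, 0.1, -0.1] t 4.7
```

Lower, release, lift, and head to the second bobbin.

{"op": "move_arm", "data": {
  "targets": [
    [[0.3,0,1,5,0,0,0],[0.3,0,1,5,0,0,0],[1,0,1,5,0,0,0],[1,0,1,5,0,0,0],[1,0,1,5,0,0,0],[1,0,1,-50,0,0,0],[1,0,1,-110,0,0,0],[1,0,1,-130,0,0,0],[1,0,1,-130,0,0,0]]
  ]
}}

```text
clock: 5.82
tool_pos: [0.5177, 0.0045, 0.1785]
eef_rot: [-0.026, 1.0, 0.0, 0.002]
contact_force: [0.3, 0.3, 0.3]
opening: 0.998
finger_force: 0.0
```

```bash
python3 - <<'E'
from h import *
c=r.camera_info("top");im=r.snapshot("top")
cv2.imwrite("pics/t1.png",cv2.resize(im[165:260,220:440,::-1],(792,342),interpolation=cv2.INTER_CUBIC))
print((proj([[.5745,-.2014,.072]],c)-[220,165])*3.6)
go(.5745,-.2014,.17,3);go(.5745,-.2014,.048,3)
E
```

```text
[[395.73096015  87.73687925]]
go [-46.9, -208.4, 7.1, -0.0, 0.0, -0.0] t 5.88
go [-46.8, -208.4, 129.1, -0.0, 0.0, -0.0] t 5.88
```

View pics/t1.png

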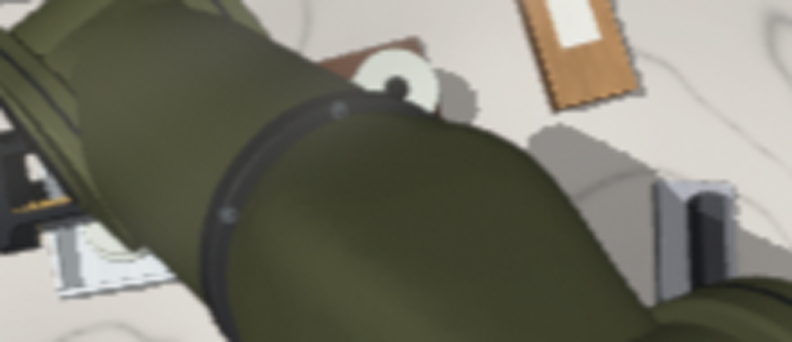

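Second bobbin is unmoved, hole at (397,88); the first is in the bin.

{"op": "move_arm", "data": {
  "targets": [
    [[1,-15,-55,0,0,0,0],[1,-30,-110,4,0,0,0],[1,-47,-165,6,0,0,0],[1,-47,-208,7,0,0,0],[1,-47,-208,10,0,0,0],[1,-47,-208,70,0,0,0],[1,-47,-208,120,0,0,0],[1,-47,-208,130,0,0,0],[0.3,-47,-208,130,0,0,0],[0.3,-47,-208,130,0,0,0]]
  ]
}}

```text
clock: 7.12
tool_pos: [0.576, -0.2005, 0.0487]
eef_rot: [-0.026, 1.0, -0.0, 0.002]
contact_force: [0.3, 0.3, 0.5]
opening: 0.798
finger_force: 0.0
```

```bash
python3 - <<'E'
from h import *
go(.606,.004,.05,3)
E
```

```text
go [-40.7, 202.7, -1.3, -0.0, 0.2, 0.0] t 7.12
```

{"op": "move_arm", "data": {
  "targets": [
    [[0.3,0,0,0,0,0,0],[0.3,0,0,0,0,0,0],[0.3,0,0,-50,0,0,0],[0.3,0,0,-75,0,0,0],[0.3,-10,55,-75,0,0,0],[0.3,-20,110,-75,0,0,0],[0.3,-35,165,-75,0,0,0],[0.3,-41,203,-75,0,0,0],[0.3,-41,203,-75,0,0,0],[0.3,-41,203,-30,0,0,0]]
  ]
}}

```text
clock: 8.38
tool_pos: [0.608, 0.0035, 0.0795]
eef_rot: [-0.026, 1.0, -0.0, 0.004]
contact_force: [0.2, 0.0, -1.3]
opening: 0.663
finger_force: 25.0
```

```bash
python3 - <<'E'
from h import *
go(.606,.004,.0425,3)
E
```

```text
go [2.3, 0.6, 37.0, -0.0, 0.4, -0.0] t 8.38
```

{"op": "move_arm", "data": {
  "targets": [
    [[0.3,0,0,30,0,0,0],[0.3,0,0,37,0,0,0],[0.3,0,0,37,0,0,0],[1,0,0,37,0,0,0],[1,0,0,37,0,0,0],[1,0,0,37,0,0,0],[1,0,0,-20,0,0,0],[1,0,0,-80,0,0,0],[1,-5,60,-120,0,0,0],[1,-10,120,-120,0,0,0]]
  ]
}}

```text
clock: 9.62
tool_pos: [0.6107, 0.1183, 0.1998]
eef_rot: [-0.024, 1.0, 0.0, 0.003]
contact_force: [0.4, 0.9, -0.1]
opening: 0.995
finger_force: 0.0
```

{"op": "move_arm", "data": {
  "targets": [
    [[1,-20,60,0,0,0,0],[1,-30,80,0,0,0,0],[1,-30,80,0,0,0,0],[1,-30,80,0,0,0,0]]
  ]
}}

```text
clock: 10.12
tool_pos: [0.634, 0.1975, 0.1961]
eef_rot: [-0.025, 1.0, -0.001, -0.0]
contact_force: [-0.0, -0.3, 0.3]
opening: 0.998
finger_force: 0.0
```

```bash
python3 - <<'E'
from h import *
cw=r.camera_info("wrist");im=r.snapshot("wrist");np.save("w1.npy",im);cv2.imwrite("pics/w1.png",im[:,:,::-1])
P=[[.6161,.1741,.024],[.5901,.3437,.024],[.4524,.4121,.024],[.4542,.2375,.024]];print(proj(P,cw,True))
im=r.snapshot("top");np.save("t2.npy",im)
cv2.imwrite("pics/t2.png",cv2.resize(im[165:260,220:440,::-1],(792,342),interpolation=cv2.INTER_CUBIC))
E
```

```text
[[231.47248393 154.43980333]
 [381.70700491 141.60176475]
 [438.03327798  37.27773115]
 [298.02655148  11.12898427]]
```

View pics/w1.png

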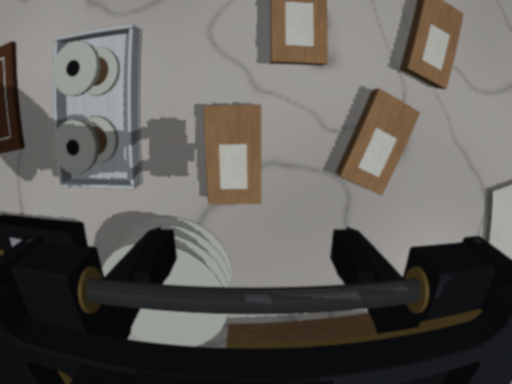

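View pics/t2.png

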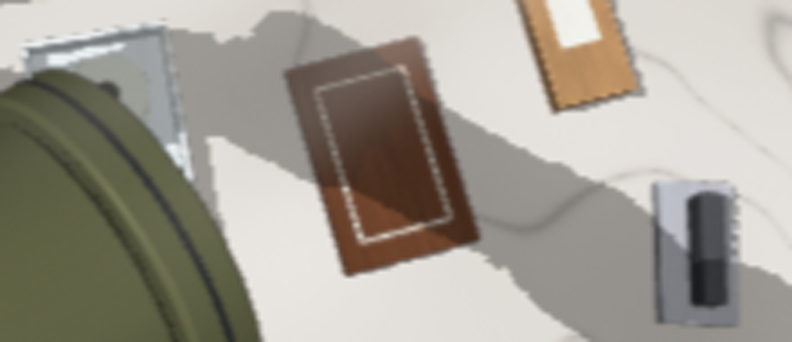

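Wrist view: both bobbins are upright in the bin at (75,68) and (73,148); cartons at (232,154), (379,142), (434,40), (299,25). Top crop: board is clear, white outline corners (316,90), (406,67), (452,218), (361,242).

```bash
python3 - <<'E'
from h import *
c=r.camera_info("top");cw=r.camera_info("wrist")
f=lambda u,v,z:unproj((u/3.6-.36+220,v/3.6-.36+165),z,c)
for P in([(316,90),(406,67),(452,218),(361,242)],[(288,73),(417,38),(479,241),(347,275)]):
    q=np.array([f(*p,.012) for p in P]);d=(q[0]-q[3])+(q[1]-q[2]);d2=(q[1]-q[0])+(q[2]-q[3])
    print(q.mean(0).round(4),np.degrees([np.arctan2(d[1],d[0]),np.arctan2(d2[1],d2[0])+np.pi/2]).round(1),[np.linalg.norm(q[i]-q[(i+1)%4]).round(4) for i in range(4)])
b=brown(np.load("w1.npy"))
for p in([.6161,.1741,.06],[.5901,.3437,-.33]):
    print(fit(b,cw,.11,.06,0,.024,p,True))
print("reels",unproj((320/1.5625,203/1.5625),.075,c))
E
```

```text
[ 0.5393 -0.1958] [6.1 6.3] [np.float64(0.0703), np.float64(0.1175), np.float64(0.0697), np.float64(0.1177)]
[ 0.5381 -0.1947] [6.1 6.6] [np.float64(0.1016), np.float64(0.1581), np.float64(0.1004), np.float64(0.156)]
[0.6172 0.1745 3.0259 0.9801]
[  0.5939   0.3483 -19.5437   0.8583]
reels [0.7784808  0.09450812]
```

```bash
python3 - <<'E'
from h import *
go(.6168,.1744,.006,3)
E
```

```text
go [18.4, -21.6, 190.3, -0.1, -0.0, -0.2] t 10.22
```

{"op": "move_arm", "data": {
  "targets": [
    [[1,18,-22,40,0,0,0],[1,18,-22,90,0,0,0],[1,18,-22,140,0,0,0],[1,18,-22,180,0,0,0],[1,18,-22,190,0,0,0],[1,18,-22,190,0,0,0],[0.3,18,-22,190,0,0,0],[0.3,18,-22,190,0,0,0],[0.3,18,-22,190,0,0,0],[0.3,18,-22,190,0,0,0]]
  ],
  "newtons": 25
}}

```text
clock: 11.48
tool_pos: [0.618, 0.1767, 0.0075]
eef_rot: [-0.026, 1.0, -0.0, 0.001]
contact_force: [-0.5, -1.1, 6.2]
opening: 0.679
finger_force: 25.0
```

```bash
python3 - <<'E'
from h import *
go(.539,-.1955,.1,6.2)
E
```

```text
go [98.1, -367.7, -92.5, -0.0, 0.1, -3.2] t 11.47
```

{"op": "move_arm", "data": {
  "targets": [
    [[0.3,0,0,-40,0,0,0],[0.3,0,0,-90,0,0,0],[0.3,0,-20,-125,0,0,0],[0.3,20,-75,-125,0,0,-1],[0.3,35,-130,-125,0,0,-2],[0.3,50,-185,-125,0,0,-3.2],[0.3,65,-240,-125,0,0,-3.2],[0.3,80,-295,-125,0,0,-3.2],[0.3,98,-345,-120,0,0,-3.2],[0.3,98,-368,-100,0,0,-3.2]]
  ]
}}

```text
clock: 12.72
tool_pos: [0.5373, -0.2002, 0.1067]
eef_rot: [-0.051, 0.999, -0.001, -0.0]
contact_force: [0.2, 0.8, -0.9]
opening: 0.676
finger_force: 25.0
```

```bash
python3 - <<'E'
from h import *
print(r.get_state()["opening"])
go(.539,-.1955,.021,6.2)
E
```

```text
0.6755450204847264
go [-2.3, 4.7, 85.7, -0.2, -0.0, -0.3] t 12.72
```

{"op": "move_arm", "data": {
  "targets": [
    [[0.3,-1,2,0,0,0,0],[0.3,-1,2,40,0,0,0],[0.3,-1,2,65,0,0,0],[0.3,-1,2,70,0,0,0],[0.3,-1,2,70,0,0,0],[0.3,-1,2,70,0,0,0]]
  ]
}}

```text
clock: 13.48
tool_pos: [0.5406, -0.1931, 0.0377]
eef_rot: [-0.054, 0.999, -0.0, 0.001]
contact_force: [-0.7, -0.1, 0.2]
opening: 0.674
finger_force: 25.0
```

```bash
python3 - <<'E'
from h import *
go(.539,-.1955,.0185,6.2)
cw=r.camera_info("wrist");im=r.snapshot("wrist");np.save("w2.npy",im)
cv2.imwrite("pics/w2.png",cv2.resize(im[60:360,100:420,::-1],None,fx=2,fy=2,interpolation=cv2.INTER_CUBIC))
E
```

```text
go [1.9, -2.2, 19.2, -0.0, 0.1, 0.0] t 13.47
```

View pics/w2.png

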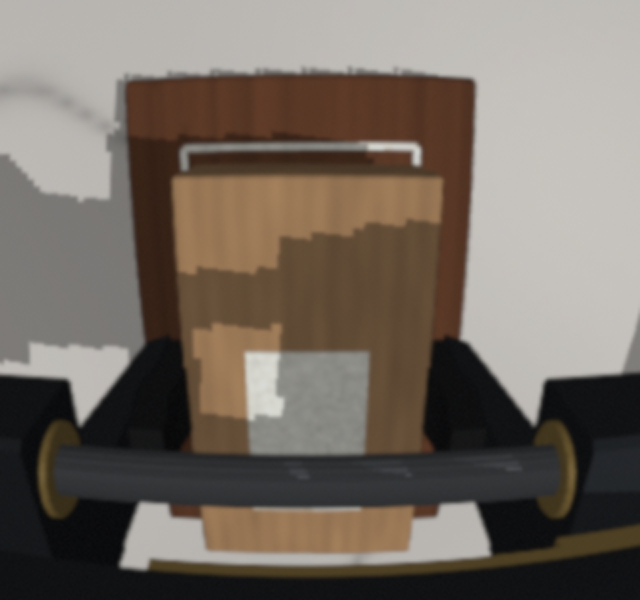

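The carton is held parallel over the board; board near corners (126,82), (474,80), outline near corners (182,147), (420,146).

```bash
python3 - <<'E'
from h import *
cw=r.camera_info("wrist")
for a,b,L in(((126,82),(474,80),.08),((182,147),(420,146),.059)):
    A,B=[unproj((p[0]/2+99.75,p[1]/2+59.75),.012,cw,True) for p in(a,b)]
    d=B-A;w=np.linalg.norm(d);n=np.array([-d[1],d[0]])/w
    n=n if n[0]>0 else -n
    print("w",w,"yaw",np.degrees(np.arctan2(n[1],n[0])),"centre",(A+B)/2+n*L)
# carton near top edge (172,178),(443,178)
z=.0377-.0075+.024
A,B=[unproj((p[0]/2+99.75,p[1]/2+59.75),z,cw,True) for p in((172,178),(443,178))];d=B-A;n=np.array([-d[1],d[0]])/np.linalg.norm(d);n=n if n[0]>0 else -n
print("carton",np.linalg.norm(d),(A+B)/2+n*.055, np.degrees(np.arctan2(n[1],n[0])))
E
```

```text
w 0.10173156202228244 yaw 6.334215226931333 centre [ 0.54226558 -0.19364332]
w 0.0695880831552614 yaw 6.3064125468146415 centre [ 0.54128702 -0.19348627]
carton 0.06060535397293549 [ 0.53964716 -0.19192308] 6.1428672097399035
```

{"op": "move_arm", "data": {
  "targets": [
    [[0.3,-0.7,-1.8,10,0,0,0],[0.3,-0.7,-1.8,16,0,0,0],[0.3,-0.7,-1.8,18.5,0,0,0],[0.3,-0.7,-1.8,18.5,0,0,0],[0.3,-0.7,-1.8,18.5,0,0,0]]
  ]
}}

```text
clock: 14.15
tool_pos: [0.5403, -0.1956, 0.0193]
eef_rot: [-0.054, 0.999, -0.001, -0.0]
contact_force: [-3.5, 0.7, 16.3]
opening: 0.679
finger_force: 25.0
```

{"op": "move_arm", "data": {
  "targets": [
    [[1,0,0,0,0,0,0],[1,0,0,0,0,0,0],[1,0,0,0,0,0,0],[1,0,0,-40,0,0,0],[1,0,0,-100,0,0,0],[1,-45,0,-160,0,0,0],[1,-45,0,-170,0,0,0],[1,-45,0,-170,0,0,0],[1,-45,0,-170,0,0,0]]
  ]
}}

```text
clock: 15.28
tool_pos: [0.5835, -0.1906, 0.1864]
eef_rot: [-0.054, 0.999, 0.0, -0.002]
contact_force: [-0.3, -0.3, -0.8]
opening: 1.003
finger_force: 0.0
```

```bash
python3 - <<'E'
from h import *
cw=r.camera_info("wrist");im=r.snapshot("wrist");np.save("w3.npy",im)
print(fit(brown(im),cw,.11,.06,.012,.036,(.5405,-.195,np.radians(6.2)),True))
cv2.imwrite("pics/w3.png",cv2.resize(im[0:260,40:420,::-1],None,fx=2,fy=2,interpolation=cv2.INTER_CUBIC))
E
```

```text
[ 0.5251 -0.1944  8.1784  0.5895]
```

View pics/w3.png

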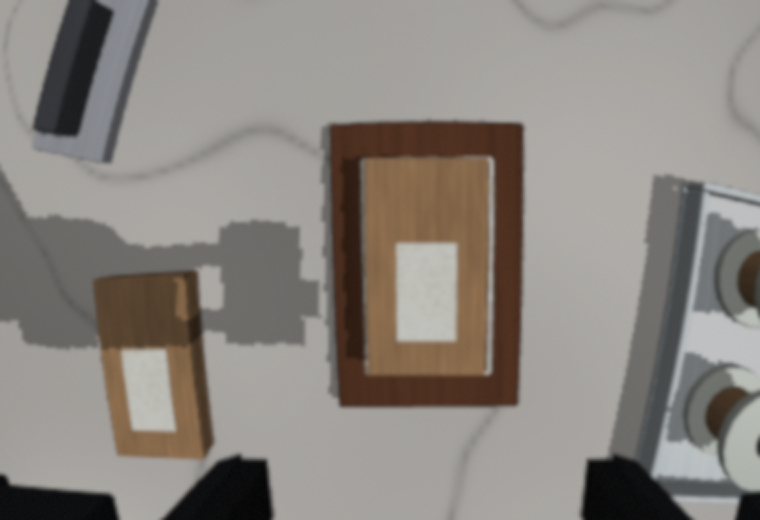

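Carton 1 sits well inside the outline: top corners (362,157), (489,157), (489,375), (366,375); board top corners (330,124), (523,124), (517,404), (340,404).

```bash
cat >> h.py <<'E'
def quad(P,z,c,fish=True):
    "corners in order near-left... -> centre, yaw, sides; first edge (0->1) short, (0,1)=-x end"
    q=np.array([unproj(p,z,c,fish) for p in P]);d=(q[3]-q[0])+(q[2]-q[1])
    print(q.mean(0).round(4),"yaw",np.degrees(np.arctan2(d[1],d[0])).round(2),[round(float(np.linalg.norm(q[i]-q[(i+1)%4])),4) for i in range(4)])
E
python3 - <<'E'
from h import *
cw=r.camera_info("wrist");g=lambda P:[(u/2+39.75,v/2-.25) for u,v in P]
quad(g([(330,124),(523,124),(517,404),(340,404)]),.012,cw)
quad(g([(362,157),(489,157),(489,375),(366,375)]),.036,cw)
quad(g([(94,280),(196,271),(212,444),(118,455)]),.024,cw)
b=brown(np.load("w3.npy"));print(fit(b,cw,.11,.06,0,.024,(.6106,-.354,.1),True))
b=brown(np.load("t2.npy"));print(fit(b,r.camera_info("top"),.11,.06,0,.024,(.6106,-.354,.1)))
go(.6106,-.354,.06,9)
E
```

```text
[ 0.5406 -0.1932] yaw 6.54 [0.1027, 0.1567, 0.1017, 0.1567]
[ 0.5389 -0.194 ] yaw 6.64 [0.0623, 0.1116, 0.0642, 0.1116]
[ 0.609  -0.3469] yaw 5.81 [0.067, 0.1015, 0.0675, 0.1096]
[ 0.6138 -0.3561  7.6752  0.8849]
[ 0.6099 -0.3537  7.1799  0.8866]
go [-10.0, -165.5, 126.0, 0.0, -0.2, -2.8] t 15.32
```

{"op": "move_arm", "data": {
  "targets": [
    [[1,-25,-55,10,0,0,-1],[1,-45,-110,10,0,0,-1],[1,-60,-166,10,0,0,-1],[1,-60,-166,10,0,0,-1],[1,-60,-166,10,0,0,-1],[1,-60,-166,10,0,0,-1]]
  ]
}}

```text
clock: 16.08
tool_pos: [0.6624, -0.3467, 0.1774]
eef_rot: [-0.064, 0.998, 0.001, -0.001]
contact_force: [-0.5, -0.5, -0.2]
opening: 1.002
finger_force: 0.0
```

```bash
cat >> h.py <<'E'
def mask2(im,smin,vmin):
    h=cv2.cvtColor(im,cv2.COLOR_RGB2HSV)
    m=((h[:,:,1]>smin)&(h[:,:,0]<22)&(h[:,:,2]>vmin)).astype(np.uint8)
    cs,_=cv2.findContours(m,cv2.RETR_EXTERNAL,cv2.CHAIN_APPROX_NONE);o=np.zeros_like(m)
    for k in cs:
        if cv2.contourArea(k)>200: cv2.fillPoly(o,[cv2.convexHull(k)],1)
    return o
def look(p,z0=0.,tag="a"):
    "wrist look at a carton near p=(x,y,yaw deg)"
    cw=r.camera_info("wrist");im=r.snapshot("wrist");np.save(f"look_{tag}.npy",im);B=None
    for s,v in((90,75),(70,40),(80,30),(60,25),(50,25),(100,40)):
        q=fit(mask2(im,s,v),cw,.11,.06,z0,z0+.024,(p[0],p[1],np.radians(p[2])),True);print(s,v,q)
        if B is None or q[3]>B[3]:B=q
    return B
E
python3 - <<'E'
from h import *
q=look((.611,-.354,7.2));go(q[0],q[1],.007,q[2])
E
```

```text
90 75 [ 0.6128 -0.3511  6.1724  0.9856]
70 40 [ 0.6126 -0.3511  6.2642  0.9877]
80 30 [ 0.6127 -0.3511  6.2559  0.9881]
60 25 [ 0.6129 -0.3515  5.8146  0.9712]
50 25 [ 0.6128 -0.3509  5.7939  0.9627]
100 40 [ 0.6129 -0.3512  6.1974  0.9775]
go [49.9, 2.0, 170.9, 0.1, -0.0, 1.1] t 16.12
```

{"op": "move_arm", "data": {
  "targets": [
    [[1,25,1,40,0,0,1],[1,50,2,80,0,0,1],[1,50,2,130,0,0,1],[1,50,2,165,0,0,1],[1,50,2,170,0,0,1],[1,50,2,170,0,0,1],[0.3,50,2,170,0,0,1],[0.3,50,2,170,0,0,1],[0.3,50,2,170,0,0,1],[0.3,50,2,170,0,0,1]]
  ]
}}

```text
clock: 17.38
tool_pos: [0.6133, -0.3533, 0.0088]
eef_rot: [-0.054, 0.999, -0.0, 0.0]
contact_force: [-0.9, 0.5, 4.9]
opening: 0.678
finger_force: 25.0
```

```bash
python3 - <<'E'
from h import *
go(.5393+.0006,-.1956,.09,6.3)
E
```

```text
go [55.9, 164.7, -81.3, -0.0, 0.1, -0.1] t 17.38
```

{"op": "move_arm", "data": {
  "targets": [
    [[0.3,0,0,-40,0,0,0],[0.3,5,5,-82,0,0,0],[0.3,25,60,-85,0,0,0],[0.3,40,115,-85,0,0,0],[0.3,56,165,-81,0,0,0],[0.3,56,165,-60,0,0,0],[0.3,56,165,-52,0,0,0],[0.3,56,165,-52,0,0,0],[0.3,56,165,-52,0,0,0]]
  ]
}}

```text
clock: 18.5
tool_pos: [0.5399, -0.1961, 0.0602]
eef_rot: [-0.053, 0.999, -0.0, 0.0]
contact_force: [0.4, 0.1, -0.8]
opening: 0.679
finger_force: 25.0
```

```bash
python3 - <<'E'
from h import *
go(.5399,-.1956,.0448,6.3)
E
```

```text
go [-0.0, 0.5, 15.4, -0.0, 0.1, -0.2] t 18.5
```

Then head back left towards cartons 1-3's side, lifting high.

{"op": "move_arm", "data": {
  "targets": [
    [[0.3,0,0.5,9,0,0,0],[0.3,0,0.5,14,0,0,0],[0.3,0,0.5,15.5,0,0,0],[0.3,0,0.5,15.5,0,0,0],[1,0,0.5,15.5,0,0,0],[1,0,0.5,15.5,0,0,0],[1,0,0.5,15.5,0,0,0],[1,0,0.5,-30,0,0,0],[1,-30,0.5,-90,0,0,0],[1,-50,0.5,-135,0,0,0]]
  ]
}}

```text
clock: 19.75
tool_pos: [0.5899, -0.1891, 0.197]
eef_rot: [-0.054, 0.999, 0.0, 0.001]
contact_force: [0.5, -0.3, -0.5]
opening: 1.004
finger_force: 0.0
```

```bash
cat >> h.py <<'E'
def pile(n,tag="p"):
    "pose of the top carton of n in the pile, from wrist and top view: mask without board (board is darker/redder)"
    cw=r.camera_info("wrist");im=r.snapshot("wrist");np.save(f"look_{tag}.npy",im)
    z1=.012+.024*n
    for v in(100,115,130):
        h=cv2.cvtColor(im,cv2.COLOR_RGB2HSV);m=((h[:,:,1]>60)&(h[:,:,0]<22)&(h[:,:,2]>v)).astype(np.uint8)
        u=proj(box(.539,-.195,.11,.13,.08,z1,z1),cw,True);k=np.zeros_like(m);cv2.fillConvexPoly(k,cv2.convexHull(u.astype(np.int32)),1)
        cs,_=cv2.findContours(m*k,cv2.RETR_EXTERNAL,cv2.CHAIN_APPROX_NONE);c=max(cs,key=cv2.contourArea)
        o=np.zeros_like(m);cv2.fillPoly(o,[cv2.convexHull(c)],1)
        print(v,fit(o,cw,.11,.06,z1-.002,z1,(.539,-.1955,.11),True),fit(o,cw,.11,.06,.012,z1,(.539,-.1955,.11),True))
E
python3 - <<'E'
from h import *
pile(2)
im=np.load("look_p.npy");cv2.imwrite("pics/w4.png",cv2.resize(im[0:260,60:440,::-1],None,fx=2,fy=2,interpolation=cv2.INTER_CUBIC))
E
```

```text
100 [ 0.539  -0.1932  6.1282  0.9736] [ 0.539  -0.1932  6.1282  0.9736]
115 [ 0.5384 -0.1931  5.9306  0.9875] [ 0.5384 -0.1931  5.9306  0.9875]
130 [ 0.5393 -0.1929  5.9142  0.9548] [ 0.5393 -0.1929  5.9142  0.9548]
```

View pics/w4.png

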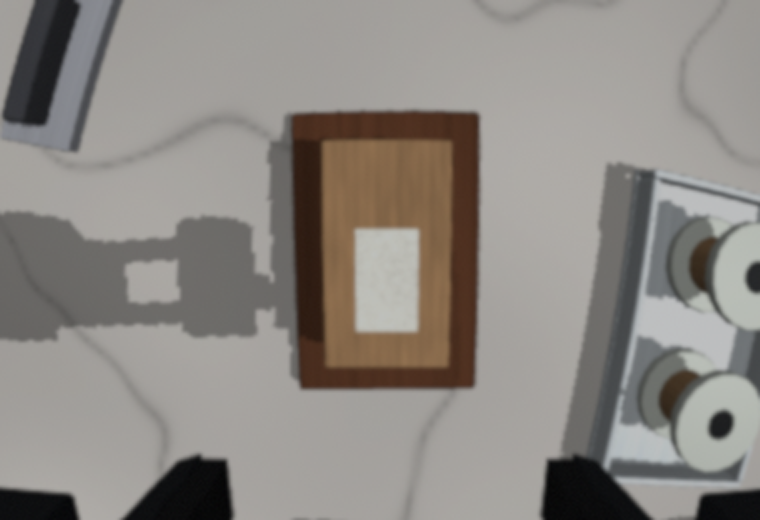

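The second carton sits flush at (387,254). On to carton 3.

```bash
python3 - <<'E'
from h import *
go(.504,.2375,.19,3)
E
```

```text
go [46.3, 433.4, 12.3, -0.1, 0.9, 3.2] t 19.8
```

{"op": "move_arm", "data": {
  "targets": [
    [[1,0,55,5,0,0,1],[1,0,110,5,0,0,2],[1,5,165,6,0,0,3],[1,10,220,8,0,0,3.2],[1,20,275,10,0,0,3.2],[1,30,330,12,0,0,3.2],[1,40,385,12,0,0,3.2],[1,46,433,12,0,0,3.2],[1,46,433,12,0,0,3.2],[1,46,433,12,0,0,3.2]]
  ]
}}

```text
clock: 21.05
tool_pos: [0.4966, 0.2352, 0.1826]
eef_rot: [-0.026, 1.0, -0.001, -0.0]
contact_force: [0.2, -1.1, -0.3]
opening: 1.0
finger_force: 0.0
```

```bash
python3 - <<'E'
from h import *
q=look((.4542,.2375,3),tag="3");go(q[0],q[1],.007,q[2])
E
```

```text
90 75 [0.4565 0.2383 2.8278 0.9838]
70 40 [0.4557 0.2383 2.7287 0.9877]
80 30 [0.4564 0.2383 2.9128 0.9848]
60 25 [0.456  0.2383 2.6074 0.9702]
50 25 [0.4561 0.2383 2.135  0.9659]
100 40 [0.4566 0.2383 2.9009 0.9769]
go [40.9, 6.3, 175.6, -0.1, -0.0, 0.2] t 21.1
```

{"op": "move_arm", "data": {
  "targets": [
    [[1,25,2,40,0,0,0],[1,41,4,80,0,0,0],[1,41,4,130,0,0,0],[1,41,4,165,0,0,0],[1,41,4,175,0,0,0],[1,41,4,175,0,0,0],[0.3,41,4,175,0,0,0],[0.3,41,4,175,0,0,0],[0.3,41,4,175,0,0,0],[0.3,41,4,175,0,0,0]]
  ]
}}

```text
clock: 22.35
tool_pos: [0.4559, 0.238, 0.0087]
eef_rot: [-0.026, 1.0, 0.0, 0.001]
contact_force: [-0.1, -1.0, 6.9]
opening: 0.679
finger_force: 25.0
```

```bash
python3 - <<'E'
from h import *
s=r.get_state();o=s["tool_pos"][0]-.4561;print("off",o)
go(.53,-.0,.13,6.3);go(.5393+o,-.1956,.13,6.3)
E
```

```text
off -0.00022576044219368985
go [-61.8, -241.5, -121.3, 0.0, 0.1, -3.3] t 22.35
go [-60.7, -437.3, -121.3, 0.0, 0.1, -3.3] t 22.35
```

{"op": "move_arm", "data": {
  "targets": [
    [[0.3,0,0,-45,0,0,0],[0.3,-10,-15,-100,0,0,0],[0.3,-20,-70,-121,0,0,-1],[0.3,-35,-125,-121,0,0,-2],[0.3,-50,-180,-121,0,0,-3.3],[0.3,-62,-240,-121,0,0,-3.3],[0.3,-62,-300,-121,0,0,-3.3],[0.3,-62,-355,-121,0,0,-3.3],[0.3,-61,-405,-121,0,0,-3.3],[0.3,-61,-437,-121,0,0,-3.3]]
  ]
}}

```text
clock: 23.6
tool_pos: [0.5381, -0.1987, 0.1286]
eef_rot: [-0.053, 0.999, -0.001, -0.001]
contact_force: [0.1, 1.6, -0.9]
opening: 0.673
finger_force: 25.0
```

{"op": "move_arm", "data": {
  "targets": [
    [[0.3,0,0,0,0,0,0],[0.3,0,0,0,0,0,0],[0.3,0,0,20,0,0,0],[0.3,0,0,30,0,0,0],[0.3,0,0,30,0,0,0],[0.3,0,0,30,0,0,0]]
  ]
}}

```text
clock: 24.35
tool_pos: [0.5396, -0.1946, 0.0994]
eef_rot: [-0.055, 0.998, 0.0, 0.0]
contact_force: [-0.2, 0.5, -1.4]
opening: 0.679
finger_force: 25.0
```

```bash
python3 - <<'E'
from h import *
go(.5391,-.1956,.0688,6.3)
E
```

```text
go [0.6, -0.9, 30.6, 0.0, 0.0, 0.0] t 24.35
```

{"op": "move_arm", "data": {
  "targets": [
    [[0.3,0.6,-0.9,15,0,0,0],[0.3,0.6,-0.9,26,0,0,0],[0.3,0.6,-0.9,30.5,0,0,0],[0.3,0.6,-0.9,30.5,0,0,0],[0.3,0.6,-0.9,30.5,0,0,0]]
  ]
}}

```text
clock: 24.98
tool_pos: [0.5379, -0.1961, 0.0687]
eef_rot: [-0.055, 0.998, -0.0, -0.001]
contact_force: [-2.9, 0.7, 5.8]
opening: 0.68
finger_force: 25.0
```

{"op": "move_arm", "data": {
  "targets": [
    [[1,0,0,0,0,0,0],[1,0,0,0,0,0,0],[1,0,0,0,0,0,0],[1,0,0,-50,0,0,0],[1,-20,0,-110,0,0,0],[1,-45,0,-135,0,0,0],[1,-45,0,-135,0,0,0],[1,-45,0,-135,0,0,0]]
  ]
}}

```text
clock: 25.98
tool_pos: [0.5816, -0.1915, 0.2019]
eef_rot: [-0.055, 0.998, 0.0, -0.002]
contact_force: [0.0, 0.6, -0.1]
opening: 0.997
finger_force: 0.0
```

```bash
python3 - <<'E'
from h import *
pile(3);go(.62,.1,.2,-8);go(.64,.33,.18,-19.5)
E
```

```text
100 [ 0.538  -0.1943  6.6351  0.9775] [ 0.538  -0.1943  6.6351  0.9775]
115 [ 0.5379 -0.1943  6.529   0.9865] [ 0.5379 -0.1943  6.529   0.9865]
130 [ 0.5385 -0.194   7.2219  0.8007] [ 0.5385 -0.194   7.2219  0.8007]
go [-70.5, 285.6, 1.4, -0.0, -0.3, 14.3] t 26.02
go [-115.6, 512.0, 21.4, -0.0, -0.2, 25.8] t 26.02
```

{"op": "move_arm", "data": {
  "targets": [
    [[1,-15,58,0,0,0,3],[1,-30,115,0,0,0,6],[1,-45,172,0,0,0,9],[1,-58,230,0,0,0,12],[1,-70,286,2,0,0,14.3],[1,-82,343,6,0,0,17],[1,-93,400,12,0,0,20],[1,-105,456,18,0,0,23],[1,-116,512,21,0,0,25.8],[1,-116,512,21,0,0,25.8]]
  ]
}}

```text
clock: 27.28
tool_pos: [0.6386, 0.3368, 0.1799]
eef_rot: [0.165, 0.986, 0.001, -0.003]
contact_force: [-1.1, 0.2, -0.3]
opening: 0.997
finger_force: 0.0
```

{"op": "move_arm", "data": {
  "targets": [
    [[1,0,0,0,0,0,0],[1,0,0,0,0,0,0],[1,0,0,0,0,0,0]]
  ]
}}

```text
clock: 27.65
tool_pos: [0.6431, 0.3284, 0.1825]
eef_rot: [0.17, 0.985, -0.0, 0.0]
contact_force: [-0.3, 0.0, 0.7]
opening: 0.998
finger_force: 0.0
```

```bash
python3 - <<'E'
from h import *
q=look((.594,.348,-19.5),tag="0");go(q[0],q[1],.007,q[2])
E
```

```text
90 75 [  0.5912   0.3438 -19.751    0.9839]
70 40 [  0.5913   0.3434 -19.512    0.9812]
80 30 [  0.5914   0.3436 -19.5352   0.9829]
60 25 [  0.5915   0.3434 -19.432    0.9772]
50 25 [  0.5917   0.3437 -19.2211   0.9628]
100 40 [  0.5913   0.3432 -19.1441   0.9691]
go [53.9, -3.2, 175.6, -0.0, 0.0, 0.1] t 27.7
```

{"op": "move_arm", "data": {
  "targets": [
    [[1,25,-2,40,0,0,0],[1,54,-4,80,0,0,0],[1,54,-4,130,0,0,0],[1,54,-4,165,0,0,0],[1,54,-4,175,0,0,0],[1,54,-4,175,0,0,0],[0.3,54,-4,175,0,0,0],[0.3,54,-4,175,0,0,0],[0.3,54,-4,175,0,0,0],[0.3,54,-4,175,0,0,0]]
  ]
}}

```text
clock: 28.95
tool_pos: [0.5907, 0.3447, 0.0084]
eef_rot: [0.169, 0.986, 0.0, 0.0]
contact_force: [-0.9, -1.0, 5.7]
opening: 0.674
finger_force: 25.0
```

```bash
python3 - <<'E'
from h import *
s=r.get_state();a=np.radians(-19.5);o=(s["tool_pos"][:2]-np.array([.5913,.3437]))@[np.cos(a),np.sin(a)];print("off",o)
go(.60,.07,.15,-8);go(.5388+o,-.1958,.15,6.4)
E
```

```text
off -0.0008765472450943178
go [-100.6, -255.7, -141.6, 0.0, 0.0, -11.5] t 28.95
go [-130.9, -527.0, -141.7, 0.0, 0.0, -25.9] t 28.95
```

{"op": "move_arm", "data": {
  "targets": [
    [[0.3,0,0,-45,0,0,0],[0.3,-5,-5,-100,0,0,0],[0.3,-20,-55,-141,0,0,-2],[0.3,-45,-108,-141,0,0,-5],[0.3,-65,-162,-141,0,0,-8],[0.3,-85,-215,-141,0,0,-10],[0.3,-101,-268,-141,0,0,-12],[0.3,-110,-322,-141,0,0,-16],[0.3,-117,-376,-141,0,0,-20],[0.3,-123,-430,-141,0,0,-23]]
  ]
}}

```text
clock: 30.2
tool_pos: [0.5623, -0.1034, 0.1484]
eef_rot: [-0.031, 1.0, 0.0, 0.0]
contact_force: [0.1, -0.3, -0.6]
opening: 0.673
finger_force: 25.0
```

```bash
python3 - <<'E'
from h import *
go(.5379,-.1958,.115,6.4)
E
```

```text
go [30.2, -90.7, 33.3, 0.0, 0.0, -2.8] t 30.2
```

{"op": "move_arm", "data": {
  "targets": [
    [[0.3,15,-45,5,0,0,-1.5],[0.3,30,-91,10,0,0,-2.8],[0.3,30,-91,33,0,0,-2.8],[0.3,30,-91,33,0,0,-2.8],[0.3,30,-91,33,0,0,-2.8],[0.3,30,-91,33,0,0,-2.8]]
  ]
}}

```text
clock: 30.95
tool_pos: [0.5392, -0.1934, 0.1163]
eef_rot: [-0.056, 0.998, 0.0, 0.001]
contact_force: [-0.0, -0.2, -0.1]
opening: 0.676
finger_force: 25.0
```

```bash
python3 - <<'E'
from h import *
go(.5379,-.1958,.0924,6.4)
E
```

```text
go [1.6, -2.3, 23.9, 0.0, 0.1, -0.0] t 30.95
```

{"op": "move_arm", "data": {
  "targets": [
    [[0.3,0.8,-2,10,0,0,0],[0.3,0.8,-2,18,0,0,0],[0.3,0.8,-2,22,0,0,0],[0.3,0.8,-2,24,0,0,0],[0.3,0.8,-2,24,0,0,0]]
  ]
}}

```text
clock: 31.58
tool_pos: [0.5373, -0.1963, 0.0923]
eef_rot: [-0.055, 0.998, -0.0, -0.0]
contact_force: [-2.9, -0.1, 8.6]
opening: 0.68
finger_force: 25.0
```

{"op": "move_arm", "data": {
  "targets": [
    [[1,0,0,0,0,0,0],[1,0,0,0,0,0,0],[1,0,0,0,0,0,0],[1,0,0,-50,0,0,0],[1,-20,0,-105,0,0,0],[1,-45,0,-130,0,0,0],[1,-45,0,-130,0,0,0],[1,-45,0,-130,0,0,0]]
  ]
}}

```text
clock: 32.58
tool_pos: [0.5806, -0.1918, 0.2198]
eef_rot: [-0.055, 0.998, 0.0, -0.002]
contact_force: [-0.3, 1.0, -0.3]
opening: 1.0
finger_force: 0.0
```

```bash
python3 - <<'E'
from h import *
pile(4)
im=np.load("look_p.npy");cv2.imwrite("pics/w5.png",cv2.resize(im[0:260,60:440,::-1],None,fx=2,fy=2,interpolation=cv2.INTER_CUBIC))
p=(.48,.41);go(.55,.15,.2,0);go(.50,.40,.18,-13)
E
```

```text
100 [ 0.5383 -0.1938  6.7388  0.9786] [ 0.5383 -0.1938  6.7388  0.9786]
115 [ 0.5387 -0.1941  6.8758  0.9704] [ 0.5387 -0.1941  6.8758  0.9704]
130 [ 0.5393 -0.1967  6.2341  0.3212] [ 0.5393 -0.1967  6.2341  0.3212]
go [-7.5, 343.1, 19.6, 0.0, -0.3, 6.3] t 32.62
go [14.7, 597.1, 39.9, -0.0, -0.3, 19.3] t 32.62
```

View pics/w5.png

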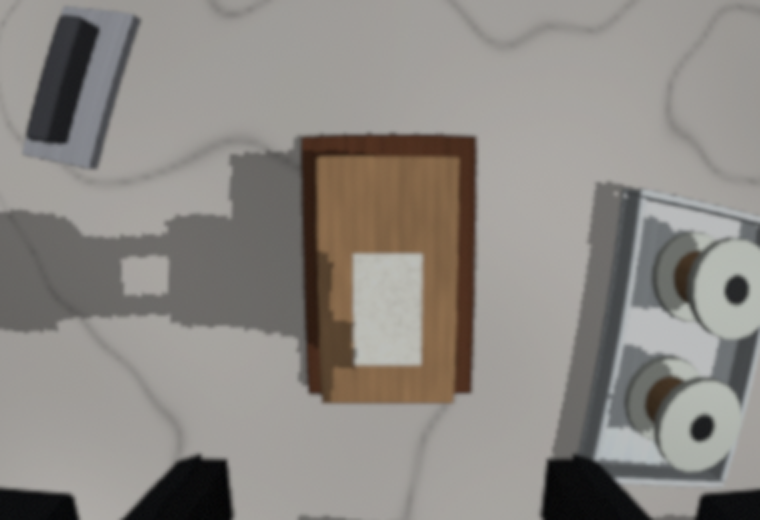

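The pile of four is flush and centred, top corners near (317,156) and (455,402). Last carton.

{"op": "move_arm", "data": {
  "targets": [
    [[1,-1,57,3,0,0,1],[1,-2,115,6,0,0,2],[1,-4,172,9,0,0,3],[1,-6,230,12,0,0,4.5],[1,-7,287,16,0,0,5.5],[1,-7,343,20,0,0,6.3],[1,-2,400,25,0,0,10],[1,3,455,30,0,0,13],[1,8,510,35,0,0,16],[1,14,560,40,0,0,19]]
  ]
}}

```text
clock: 33.88
tool_pos: [0.5056, 0.3639, 0.1796]
eef_rot: [0.111, 0.994, -0.001, -0.001]
contact_force: [0.8, -0.7, -1.5]
opening: 1.002
finger_force: 0.0
```

{"op": "move_arm", "data": {
  "targets": [
    [[1,0,25,0,0,0,0],[1,0,35,0,0,0,0],[1,0,35,0,0,0,0],[1,0,35,0,0,0,0]]
  ]
}}

```text
clock: 34.38
tool_pos: [0.5153, 0.3954, 0.1811]
eef_rot: [0.112, 0.994, -0.001, -0.0]
contact_force: [0.0, 0.5, 0.1]
opening: 0.995
finger_force: 0.0
```

```bash
python3 - <<'E'
from h import *
q=look((.4524,.4121,-13),tag="2");go(q[0],q[1],.007,q[2])
E
```

```text
90 75 [  0.4534   0.4115 -13.6986   0.9814]
70 40 [  0.4536   0.4111 -14.0312   0.9827]
80 30 [  0.4533   0.4112 -14.0341   0.982 ]
60 25 [  0.4532   0.4111 -14.033    0.9771]
50 25 [  0.4534   0.4114 -14.4016   0.9702]
100 40 [  0.4533   0.4114 -13.8484   0.9711]
go [63.6, 1.7, 174.2, -0.1, 0.0, 1.2] t 34.42
```

{"op": "move_arm", "data": {
  "targets": [
    [[1,30,1,40,0,0,1],[1,63.5,1,80,0,0,1],[1,63.5,1,130,0,0,1],[1,63.5,1,165,0,0,1],[1,63.5,1,174,0,0,1],[1,63.5,1,174,0,0,1],[0.3,63.5,1,174,0,0,1],[0.3,63.5,1,174,0,0,1],[0.3,63.5,1,174,0,0,1],[0.3,63.5,1,174,0,0,1]]
  ]
}}

```text
clock: 35.67
tool_pos: [0.4534, 0.4125, 0.0082]
eef_rot: [0.119, 0.993, 0.0, 0.0]
contact_force: [-1.3, -1.5, 6.2]
opening: 0.68
finger_force: 25.0
```

```bash
python3 - <<'E'
from h import *
s=r.get_state();a=np.radians(-14);o=(s["tool_pos"][:2]-np.array([.4534,.4112]))@[np.cos(a),np.sin(a)];print("off",o)
go(.55,.07,.17,0);go(.5386+o,-.1960,.17,6.4)
E
```

```text
off -0.0002753041443594061
go [-175.1, -309.8, -161.7, 0.0, 0.0, -13.7] t 35.67
go [-226.9, -571.0, -161.7, -0.0, 0.0, -20.1] t 35.67
```

{"op": "move_arm", "data": {
  "targets": [
    [[0.3,0,0,-45,0,0,0],[0.3,-10,-10,-100,0,0,0],[0.3,-40,-55,-140,0,0,-2],[0.3,-70,-108,-162,0,0,-5],[0.3,-100,-160,-162,0,0,-8],[0.3,-125,-210,-162,0,0,-10],[0.3,-150,-260,-162,0,0,-12],[0.3,-175,-310,-162,0,0,-14],[0.3,-187,-365,-162,0,0,-15],[0.3,-198,-420,-162,0,0,-17]]
  ]
}}

```text
clock: 36.92
tool_pos: [0.546, -0.0441, 0.1694]
eef_rot: [-0.029, 1.0, 0.0, 0.0]
contact_force: [0.6, 0.1, 0.2]
opening: 0.679
finger_force: 25.0
```

```bash
python3 - <<'E'
from h import *
go(.5383,-.1960,.14,6.4)
E
```

```text
go [16.6, -151.2, 29.4, 0.0, 0.0, -3.0] t 36.92
```

{"op": "move_arm", "data": {
  "targets": [
    [[0.3,6,-55,0,0,0,-1.5],[0.3,12,-110,0,0,0,-3],[0.3,16.6,-151,0,0,0,-3],[0.3,16.6,-151,20,0,0,-3],[0.3,16.6,-151,29,0,0,-3],[0.3,16.6,-151,29,0,0,-3],[0.3,16.6,-151,29,0,0,-3],[0.3,16.6,-151,29,0,0,-3]]
  ]
}}

```text
clock: 37.92
tool_pos: [0.5386, -0.1935, 0.1411]
eef_rot: [-0.055, 0.998, -0.0, 0.001]
contact_force: [0.5, 0.3, -0.6]
opening: 0.679
finger_force: 25.0
```

```bash
python3 - <<'E'
from h import *
print(r.get_state()["tool_pos"]);go(.5383,-.1960,.1162,6.4)
E
```

```text
[ 0.53861266 -0.19349442  0.14106693]
go [0.6, -2.4, 24.9, -0.0, 0.1, -0.1] t 37.92
```

{"op": "move_arm", "data": {
  "targets": [
    [[0.3,0,-2.2,10,0,0,0],[0.3,0,-2.2,18,0,0,0],[0.3,0,-2.2,23,0,0,0],[0.3,0,-2.2,25,0,0,0],[0.3,0,-2.2,25,0,0,0]]
  ]
}}

```text
clock: 38.55
tool_pos: [0.5379, -0.1961, 0.1162]
eef_rot: [-0.055, 0.998, -0.0, -0.0]
contact_force: [-2.8, -0.3, 9.1]
opening: 0.68
finger_force: 25.0
```

{"op": "move_arm", "data": {
  "targets": [
    [[1,0,0,0,0,0,0],[1,0,0,0,0,0,0],[1,0,0,0,0,0,0],[1,0,0,-50,0,0,0],[1,-20,0,-105,0,0,0],[1,-45,0,-130,0,0,0],[1,-45,0,-130,0,0,0],[1,-45,0,-130,0,0,0]]
  ]
}}

```text
clock: 39.55
tool_pos: [0.5812, -0.1915, 0.2438]
eef_rot: [-0.055, 0.998, 0.0, -0.002]
contact_force: [-0.2, 0.6, -0.7]
opening: 1.001
finger_force: 0.0
```

```bash
python3 - <<'E'
from h import *
pile(5);go(.48,-.40,.18,-11)
E
```

```text
100 [ 0.5379 -0.1937  6.7026  0.983 ] [ 0.5379 -0.1937  6.7026  0.983 ]
115 [ 0.538  -0.194   7.0918  0.9721] [ 0.538  -0.194   7.0918  0.9721]
130 [ 0.5387 -0.1948  7.1814  0.8266] [ 0.5387 -0.1948  7.1814  0.8266]
go [122.9, -196.0, 64.0, -0.0, -0.3, 17.3] t 39.6
```

{"op": "move_arm", "data": {
  "targets": [
    [[1,25,-45,0,0,0,3],[1,50,-90,0,0,0,7],[1,75,-135,20,0,0,12],[1,100,-170,40,0,0,16],[1,123,-196,64,0,0,17.3],[1,123,-196,64,0,0,17.3],[1,123,-196,64,0,0,17.3],[1,123,-196,64,0,0,17.3]]
  ]
}}

```text
clock: 40.6
tool_pos: [0.4836, -0.3979, 0.182]
eef_rot: [0.094, 0.996, 0.0, 0.001]
contact_force: [0.3, -0.5, -0.1]
opening: 0.999
finger_force: 0.0
```

```bash
python3 - <<'E'
from h import *
cw=r.camera_info("wrist");im=r.snapshot("wrist");np.save("ww.npy",im);print(r.get_state()["tool_pos"])
print(proj([[.434,-.408,.014]],cw,True))
cv2.imwrite("pics/ww.png",cv2.resize(im[40:260,120:380,::-1],None,fx=3,fy=2.7,interpolation=cv2.INTER_CUBIC))
E
```

```text
[ 0.48360637 -0.39807871  0.18210716]
[[233.26204116 129.36715375]]
```

View pics/ww.png

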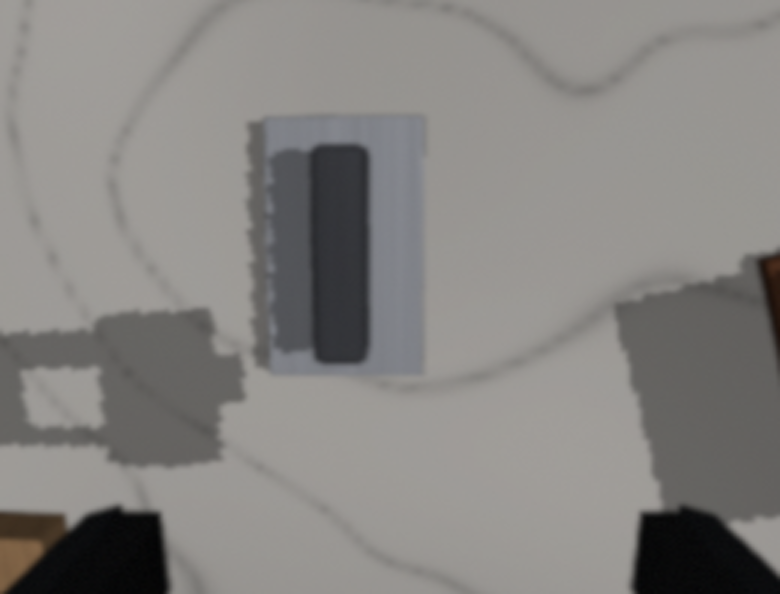

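Weight slab top corners (265,118), (424,116), (424,373), (272,374); rib top (312,146), (368,146), (368,361), (314,361).

```bash
python3 - <<'E'
from h import *
cw=r.camera_info("wrist");g=lambda P:[((u+.5)/3-.5+120,(v+.5)/2.7-.5+40) for u,v in P]
quad(g([(265,118),(424,116),(424,373),(272,374)]),.014,cw)
quad(g([(312,146),(368,146),(368,361),(314,361)]),.044,cw)
go(.434,-.408,.02,-11)
E
```

```text
[ 0.4361 -0.4071] yaw -10.8 [0.0552, 0.1025, 0.0557, 0.1028]
[ 0.436 -0.407] yaw -11.35 [0.0176, 0.0775, 0.0178, 0.0778]
go [47.1, -19.2, 162.0, 0.0, 0.1, 0.1] t 40.65
```

{"op": "move_arm", "data": {
  "targets": [
    [[1,25,-10,40,0,0,0],[1,45.3,-18,80,0,0,0],[1,45.3,-18,130,0,0,0],[1,45.3,-18,155,0,0,0],[1,45.3,-18,162,0,0,0],[1,45.3,-18,162,0,0,0],[0,45.3,-18,162,0,0,0],[0,45.3,-18,162,0,0,0],[0,45.3,-18,162,0,0,0],[0,45.3,-18,162,0,0,0]]
  ],
  "newtons": 50
}}

```text
clock: 41.9
tool_pos: [0.4345, -0.4087, 0.0197]
eef_rot: [0.096, 0.995, -0.0, 0.0]
contact_force: [0.2, 0.2, -0.7]
opening: 0.571
finger_force: 0.0
```

{"op": "move_arm", "data": {
  "targets": [
    [[0,0,0,0,0,0,0],[0,0,0,0,0,0,0],[0,0,0,0,0,0,0]]
  ]
}}

```text
clock: 42.28
tool_pos: [0.4344, -0.4085, 0.0194]
eef_rot: [0.096, 0.995, 0.0, -0.0]
contact_force: [-0.7, 0.1, -0.0]
opening: 0.234
finger_force: 0.0
```

```bash
python3 - <<'E'
from h import *
s=r.get_state();a=np.radians(-11);o=(s["tool_pos"][:2]-np.array([.4360,-.407]))@[np.cos(a),np.sin(a)];print("off",o)
go(.5383+o,-.196,.18,6.5)
E
```

```text
off -0.0012801401843439049
go [-60.2, 228.2, -160.6, 0.0, -0.0, -17.5] t 42.27
```

{"op": "move_arm", "data": {
  "targets": [
    [[0,0,0,0,0,0,0],[0,0,0,0,0,0,0],[0,0,0,-30,0,0,0],[0,0,0,-80,0,0,0],[0,0,0,-130,0,0,0],[0,0,0,-170,0,0,0],[0,0,0,-175,0,0,0]]
  ]
}}

```text
clock: 43.15
tool_pos: [0.4353, -0.4091, 0.1961]
eef_rot: [0.096, 0.995, -0.001, 0.002]
contact_force: [0.9, -1.2, -6.7]
opening: 0.2
finger_force: 50.0
```

```bash
python3 - <<'E'
from h import *
go(.5370,-.196,.19,6.5)
E
```

```text
go [-59.1, 228.6, 5.9, -0.1, 0.2, -17.5] t 43.15
```

{"op": "move_arm", "data": {
  "targets": [
    [[0,-15,50,0,0,0,-4],[0,-28,100,0,0,0,-8],[0,-42,150,0,0,0,-12],[0,-52,200,0,0,0,-15],[0,-59,229,0,0,0,-17.5],[0,-59,229,0,0,0,-17.5],[0,-59,229,5,0,0,-17.5],[0,-59,229,10,0,0,-17.5],[0,-59,229,10,0,0,-17.5],[0,-59,229,10,0,0,-17.5]]
  ]
}}

```text
clock: 44.4
tool_pos: [0.5359, -0.1956, 0.1844]
eef_rot: [-0.056, 0.998, 0.0, -0.0]
contact_force: [0.6, -0.3, -6.8]
opening: 0.2
finger_force: 50.0
```

```bash
python3 - <<'E'
from h import *
print(r.get_state()["opening"]);go(.5370,-.196,.1515,6.5)
cw=r.camera_info("wrist");im=r.snapshot("wrist");np.save("wx.npy",im)
cv2.imwrite("pics/wx.png",cv2.resize(im[60:340,110:410,::-1],None,fx=2.1,fy=2.1,interpolation=cv2.INTER_CUBIC))
E
```

```text
0.19962498808357726
go [-1.1, -0.6, 32.9, 0.0, -0.0, -0.1] t 44.4
```

View pics/wx.png

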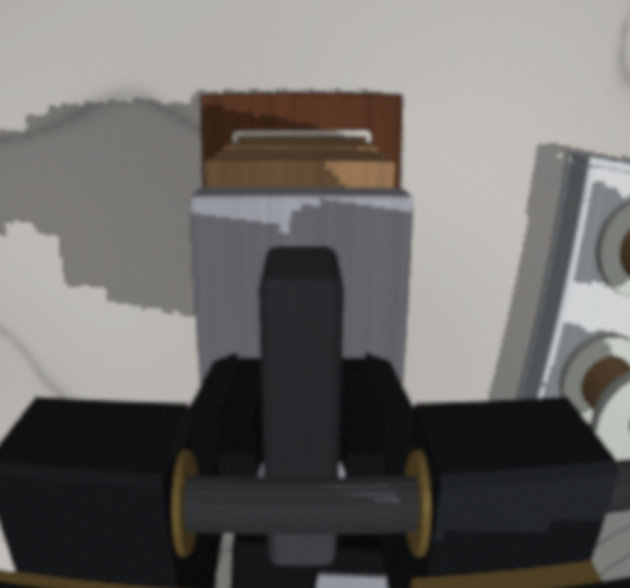

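The weight is held level and square over the pile, slab edge (192..411, 195) over the carton edge (205..395, 162). Lowering slowly.

{"op": "move_arm", "data": {
  "targets": [
    [[0,-1.4,-0.6,12,0,0,0],[0,-1.4,-0.6,22,0,0,0],[0,-1.4,-0.6,28,0,0,0],[0,-1.4,-0.6,31,0,0,0],[0,-1.4,-0.6,32.5,0,0,0],[0,-1.4,-0.6,33,0,0,0],[0,-1.4,-0.6,33,0,0,0]]
  ]
}}

```text
clock: 45.32
tool_pos: [0.5376, -0.1955, 0.1517]
eef_rot: [-0.057, 0.998, -0.0, 0.0]
contact_force: [-0.1, 0.0, -6.1]
opening: 0.199
finger_force: 50.0
```

{"op": "move_arm", "data": {
  "targets": [
    [[0,0,0,0.7,0,0,0],[0,0,0,1.2,0,0,0],[0,0,0,1.2,0,0,0]]
  ]
}}

```text
clock: 45.7
tool_pos: [0.5377, -0.1955, 0.1513]
eef_rot: [-0.057, 0.998, -0.0, 0.0]
contact_force: [-2.8, -0.1, 5.9]
opening: 0.201
finger_force: 50.0
```

{"op": "move_arm", "data": {
  "targets": [
    [[0.6,0,0,-0.3,0,0,0],[0.6,0,0,-0.3,0,0,0],[0.6,0,0,-0.3,0,0,0],[0.6,0,0,-0.3,0,0,0],[0.6,0,0,-10,0,0,0],[0.6,0,0,-40,0,0,0],[0.6,-20,0,-90,0,0,0],[0.6,-50,0,-120,0,0,0],[0.6,-50,0,-120,0,0,0]]
  ]
}}

```text
clock: 46.82
tool_pos: [0.5904, -0.1887, 0.2735]
eef_rot: [-0.057, 0.998, -0.0, 0.004]
contact_force: [-0.9, 0.0, -0.3]
opening: 0.599
finger_force: 0.0
```

```bash
python3 - <<'E'
from h import *
im=r.snapshot("wrist");a=im[0:290,60:450,::-1]
s=r.snapshot("side")[170:290,150:370,::-1]
a=cv2.resize(a,(400,300),interpolation=cv2.INTER_CUBIC);s=cv2.resize(s,(400,218),interpolation=cv2.INTER_CUBIC)
s=cv2.copyMakeBorder(s,0,82,0,0,cv2.BORDER_CONSTANT)
cv2.imwrite("pics/end.png",np.hstack([a,s]))
E
```

```text
(no output)
```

View pics/end.png

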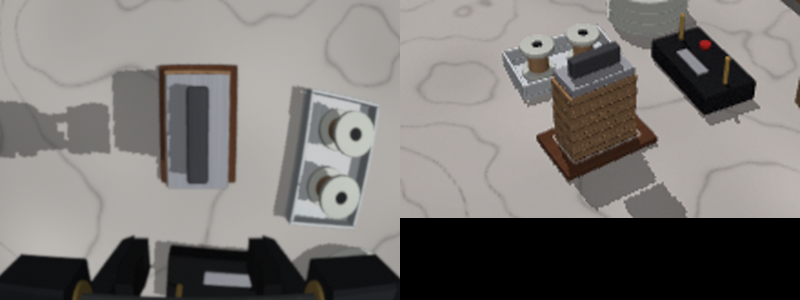

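The weight sits flat and centred on a flush five-carton pile (wrist (198,128), side (595,100)), and both bobbins are in the bin. Handing in.

```bash
python3 -c "
from plant import r
print(r.finish_job())"
```

```text
the job is handed in; nothing more can be done
None
```

I handed the job in at about 47 s of the 210 s allowed: both bobbins are upright in the bin, all five cartons are in one flush pile (tops within about 1 mm of each other) in the middle of the board, and the steel weight lies flat, centred and lengthwise on top, with nothing else touched; no verdict came back.

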